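# Seat a carrier board and hold the spring-return test dial at its third click

### The arm

A 6-joint arm with a two-finger parallel gripper is mounted at the origin on the work surface. World frame = base frame: x ahead of the robot, y to its left, z up, the work surface at z = 0. Lengths are in mm, angles in rad, forces in N, time in s.
With the tool pointing down it reaches from about 275 to 750 mm from the base axis. Payload 10.2 kg.
Tool frame: the origin (TCP) lies at the very end of the fingers, on their centre line; the grasp point (between the pads) lies manip.grasp_offset behind it (manip.grasp_offset is the distance from the TCP to the grasp point, in mm); y points along the fingers, x is the direction in which the jaws open and shut, and the axes are right-handed (so a half turn about y gives the same grasp; the last joint's range is limited). The gripper opens to 85 mm and grips with 20 to 120 N. Pads are 22 mm wide; open, the fingers measure 114 mm over their backs; the gripper's body (76 mm by 85 mm) begins 54 mm behind the grasp point. The pads swing forward as they close: fully open they stand 13 mm farther back than shut.
Start: joints at [-1.5, 0.313, 1.498, -0, 1.331, -0.223], TCP at [152.022, -502.514, 231.294] pointing down, gripper open.
Joint ranges: [-2.94, 2.94], [-0.97, 2.17], [0.19, 2.56], [-1.23, 4.37], [0.02, 3.11], [-2.88, 2.88]. Speed limits (rad/s): [2.39, 2.39, 3.01, 3.14, 3.14, 3.14].

### API

Orientations are given as a unit quaternion [w, x, y, z].
In Python, from rig import manip, set_gripper, kinematics, telemetry, viewer, job gives the robot as it stands. Calls block until the motion is done:
- manip.move_ptp(position, orientation): joint-space move of the TCP to a pose.
- manip.line_to(position, v=150, attitude=None): straight line of the TCP; attitude=None keeps the orientation; v is the mean speed in mm/s.
- manip.movej(angles): joint-space move.
- set_gripper(opening): finger opening in mm; the grip force is fixed at half the most; returns when the fingers have stopped.
- manip.dwell(seconds).
- kinematics.ik(position, orientation): joint angles nearest the present ones, or None.
- telemetry.get_obs(): the state.
- viewer.camera(name): name is "scene" or "top" or "wrist"; returns a dict with "img" (400x640x3 uint8, red, green, blue), "fx", "fy", "cx", "cy" (pixels), "position" and "orientation" of the camera in the world. Camera axes: x right, y up, looking along -z (the intrinsics and any distortion apply to the point x, -y, -z); pixel columns grow to the right and rows downward; lengths in mm; the calibration is good to about 2 mm. The wrist camera is an equidistant fisheye: a pixel r from the principal point sees the ray r / f radians off the axis. A picture is of the moment at which its call begins. There is no depth.
A pose or a line that the arm cannot do raises manip.Unreachable and nothing moves.
- job.finish_job(): hands the job in, once; it reports no verdict.
The state is a dict: "time": time; "joint_pos": joint angles; "qvel": joint speeds; "joint_efforts": joint torques, N m; "tool_pos": TCP position; "eef_rot": TCP orientation; "wrist_force": force on the tool from outside, world axes, zero at the start; "moment": the same for the moment, N m; "finger_gap": finger opening in mm.
Only numpy, scipy, OpenCV 4.12 (cv2) and the standard library are available. Lean on these libraries where they do the work, as an engineer would, in place of code of your own. Each camera call takes 0.05 s, during which the arm holds its last target. There are 200 camera calls.

### The job

Push the carrier board along the dock, under the hood, until you feel it fully home against the hidden stop. Then turn the spring-return dial on the control box clockwise by its upright post, past the first two clicks to the third and not on through to the fourth, and finish while still holding it there against its spring with the board still home. Leave the screwdriver, the can and the spare board where they are.

Things in the scene. Friction and masses are not known exactly. Their poses are not given: they have to be found in the camera images.
- dock: Fixed dark steel dock, 255 x 150 mm. Origin: on the bench under the lane's centre line. Its x axis points along the lane into the hood, the way the carrier goes home. Floor 8 mm thick, x = -125 to +130 mm. Aluminium guides at both sides, 114 mm apart, tops at z = 28 mm. The hood covers x = 35 to 130 mm: top at z = 46 mm, inside height to z = 42 mm, open at its -x end.
- stop: Fixed black stop block (connector) inside the dock, hidden by the hood from above. Origin: middle of its front face, on the dock's floor; axes as the dock's. Its front face lies anywhere from 75 to 100 mm along the dock's x axis.
- carrier: Loose black board 110 x 110 x 10 mm with pinkish modules (to 19 mm high), 2 mm play to each guide, 0.2 to 0.4 kg, slides with 1 to 5 N of friction, no spring. Origin: centre of its underside, on the dock's floor; x points into the dock. At its outer (-x) end stands an aluminium tab 70 mm wide (y), 8 mm thick (x), top at 52 mm: push its outer side. Starts 35 to 80 mm short of the stop.
- carrier_tab (a point): On the carrier: centre of the outer face of its upright tab (55 mm outward from the origin), 30 mm above its underside; axes as the carrier's.
- carrier_nose (a point): On the carrier: middle of its leading edge, 55 mm inward of its origin; when home it touches the stop's front face.
- box: Fixed grey control box, 170 x 170 x 60 mm high, with the dial on its top. Origin: centre of its underside. The sprung dial is always at rest at the start.
- dial_axis (a point): On the box: the dial's vertical axis, at the box's top face (60 mm above the bench); axes as the box's.
- dial (a joint): Dial angle in rad, 0 at rest, growing clockwise seen from above. Clicks one, two, three at 0.35, 0.70, 1.05; the fourth, at 1.40, is the end of travel (not to be used). A bump is felt half way between positions. The spring always returns it to 0: 0.2 Nm at rest, 0.38 Nm at the third click (7 N at the post), about 0.12 Nm more over a bump. Five black marks on the box show rest and the clicks.
- dial_post (a point): Top centre of the dial's upright steel post: 16 mm in diameter, 58 mm from the dial's axis, top 120 mm above the bench, free down to the dial's arm and disc (radius 45 mm) at 74 mm; the hub on the axis reaches 80 mm. At rest the arm points 0.6 rad from the box's -x axis towards its -y side; turning clockwise it swings through -x to the +y side.
- screwdriver: Loose screwdriver lying on the bench, to be left alone. Origin near its middle, on the bench.
- can: Loose plain metal can, 52 mm in diameter, 140 mm tall, standing on the bench, to be left alone. Origin: centre of its underside.
- spare: Loose spare board, 70 x 100 x 19 mm, lying on the bench, to be left alone. Origin: centre of its underside.

How it is judged (in metres and radians):
On the way, in this order (a step that is already met when the one before it is completed fails the run):
1. the carrier is home: its leading edge within 3 mm of the stop (x of carrier_nose in the frame of stop above -0.003 m), for 0.2 s.
2. then the dial is at its third click (1.05 rad, within 0.12) for 0.3 s (value of joint dial between 0.93 and 1.17 rad), for 0.3 s.
At the end, for the whole second after the job is handed in: The dial is held by the fingers (contact force over 2 N) at its third click, 1.05 rad within 0.12, through the last second, and the carrier's leading edge is still within 3 mm of the stop (all of step 2 and contact force between the fingers and dial above 2 N and x of carrier_nose in the frame of stop above -0.003 m); the arm keeps its last pose, push and grip.
It fails at once if the dial is turned over the fourth bump (past 1.25 rad) (value of joint dial above 1.25 rad).
It fails at once if the screwdriver, the can or the spare board is moved by more than 20 mm (distance of any of screwdriver, can, spare from where it was at the start of the episode above 0.02 m).
It also fails if it takes over 56 s, if anything falls off the work surface, if the arm or the gripper's body presses on something with over 40 N, if the wrist force passes 120 N, or if a joint passes its speed limit or range.

## Working session

There is one attempt and no reset: what is moved stays moved. The work goes in short steps, each a Python script; the robot and the scene stay as the last script left them, time stands still between calls to the robot, and variables do not carry over. Pictures are saved under pics/ and viewed, about 8 in all and at most 12, crops included, and the job is handed in when it is done.

```bash
ls; mkdir -p pics; python3 - <<'E'
from rig import manip,telemetry,viewer
import cv2,numpy as np
print(manip.grasp_offset, telemetry.get_obs())
for n in ("top","scene"):
    c=viewer.camera(n); cv2.imwrite(f"pics/{n}0.png",c["img"][:,:,::-1]); np.save(f"{n}0.npy",c,allow_pickle=True)
    print(n,{k:v for k,v in c.items() if k!="img"})
E
```

```text
pics
18.700000000000003 {'time': 0.0, 'joint_pos': array([-1.50041498e+00,  3.13483690e-01,  1.49846837e+00, -2.44335794e-05,
        1.33097612e+00, -2.23383727e-01]), 'qvel': array([-3.90523854e-04,  1.03246066e-03, -8.27610383e-04,  1.02761441e-03,
       -1.20265990e-03,  4.57211607e-05]), 'joint_efforts': array([-1.75366058e-04, -4.12264824e+01, -2.59743351e+01, -1.65221704e-04,
        4.17257994e-03, -1.00562886e-05]), 'tool_pos': array([ 151.98957648, -502.2428009 ,  230.70605551]), 'eef_rot': array([ 0.56814761, -0.56744169,  0.4217506 , -0.42112309]), 'wrist_force': array([ 0.36100244, -0.24267742,  0.03447721]), 'moment': array([-0.03499879, -0.01968137,  0.00970278]), 'finger_gap': 85.14881878893331}
top {'fx': 482.09957842472943, 'fy': 482.09957842472943, 'cx': 319.38476845896196, 'cy': 199.80749494086191, 'position': array([ 289.80487923,  -89.37663806, 1346.15696125]), 'orientation': array([ 0.71810232,  0.07710331, -0.0724197 , -0.68785138])}
scene {'fx': 379.5312888418376, 'fy': 379.5312888418376, 'cx': 317.57973842693275, 'cy': 197.65786358499705, 'position': array([ 962.14937051,  357.73777391, 1008.98395071]), 'orientation': array([0.35076601, 0.10052075, 0.27047351, 0.89090003])}
```

View pics/top0.png

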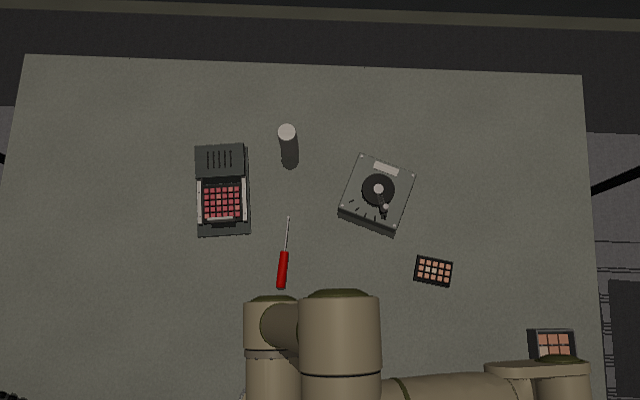

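View pics/scene0.png

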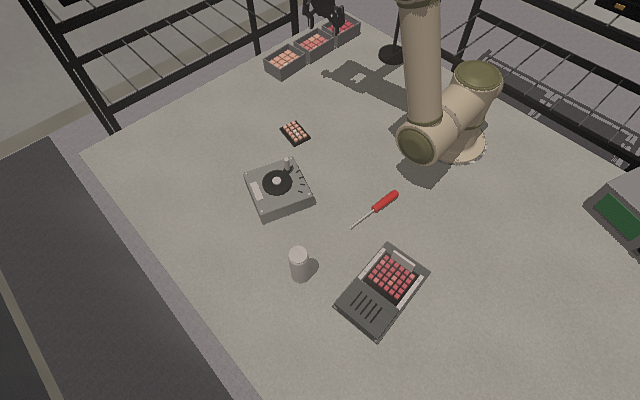

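Top view: the dock is at about (222,190) with its hood towards +x. The box is at (377,193) with its post near (386,208), the can at (288,132), the screwdriver at (284,255) and the spare at (434,271). I'll enlarge the dock and box.

```bash
cat > h.py <<'E'
import numpy as np,cv2
from scipy.spatial.transform import Rotation as R
def rot(q): return R.from_quat([q[1],q[2],q[3],q[0]]).as_matrix()
def ray(c,u,v):
    d=np.array([(u-c["cx"])/c["fx"],-(v-c["cy"])/c["fy"],-1]); return rot(c["orientation"])@d
def onz(c,u,v,z):
    d=ray(c,u,v); p=c["position"]; return p+d*(z-p[2])/d[2]
def proj(c,P):
    q=rot(c["orientation"]).T@(np.asarray(P,float)-c["position"]); return np.array([c["cx"]-c["fx"]*q[0]/q[2],c["cy"]+c["fy"]*q[1]/q[2]])
def load(n): return np.load(n,allow_pickle=True).item()
E
python3 - <<'E'
from h import *
c=load("top0.npy")["img"] if 0 else load("top0.npy"); im=c["img"][:,:,::-1]
a=cv2.resize(im[138:243,188:258],None,fx=5.5,fy=5.5,interpolation=cv2.INTER_CUBIC)
b=cv2.resize(im[145:245,335:420],None,fx=4.7,fy=5.5,interpolation=cv2.INTER_CUBIC)
h=550
cv2.imwrite("pics/crop1.png",np.hstack([a[:h],b[:h]])); print(a.shape,b.shape)
E
```

```text
(578, 385, 3) (550, 400, 3)
```

View pics/crop1.png

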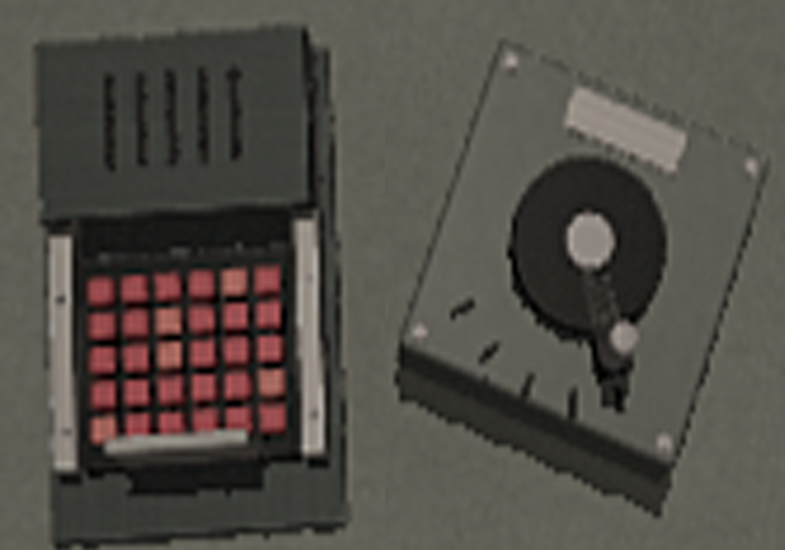

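```bash
python3 - <<'E'
from h import *
c=load("top0.npy")
D=lambda x,y,z:onz(c,188+(x+.5)/5.5-.5,138+(y+.5)/5.5-.5,z)
B=lambda x,y,z:onz(c,335+(x-384.5)/4.7-.5,145+(y+.5)/5.5-.5,z)
np.set_printoptions(precision=1,suppress=True)
h=[D(*p,46) for p in((38,42),(308,27),(318,205),(45,215))]; print("hood",*h,[np.linalg.norm(h[i]-h[i-1]) for i in range(4)])
g=[D(*p,28) for p in((50,237),(55,470),(318,215),(325,455))]; print("guides",*g, np.linalg.norm(g[1]-g[3]))
f=[D(*p,8) for p in((52,545),(347,523))]; print("floor outer",*f,np.linalg.norm(f[1]-f[0]))
t=[D(*p,60) for p in((105,452),(250,440))]; print("tab",*t,np.linalg.norm(t[1]-t[0]))
b=[B(*p,60) for p in((503,40),(768,160),(668,465),(400,347))]; print("box",*b,np.mean(b,0),[np.linalg.norm(b[i]-b[i-1]) for i in range(4)])
x=(b[0]+b[1]-b[2]-b[3]);print("box x ang",np.arctan2(x[1],x[0]))
hub=B(590,240,80);post=B(623,337,120);print(hub,post,np.linalg.norm((hub-post)[:2]),np.arctan2(*(post-hub)[[1,0]]))
d=(g[0]-g[1]+g[2]-g[3]);print("lane ang",np.arctan2(d[1],d[0]), np.arctan2(*(h[0]-h[1])[:2])*-1)
can=onz(c,287,132,140);print("can",can)
for p in((289,217),(281,288)):print("sd",onz(c,*p,8))
s=load("scene0.npy"); print("can2",onz(s,298,252,140), "post scene", onz(s,286,160,120))
E
```

```text
hood [711.9 285.2  46. ] [725.9 147.   46. ] [631.5 134.7  46. ] [620.4 272.7  46. ] [np.float64(92.37582385218806), np.float64(138.89159041651357), np.float64(95.16595587244655), np.float64(138.40330164941042)]
guides [613.4 274.   28. ] [492.9 259.8  28. ] [630.9 137.4  28. ] [506.3 124.5  28. ] 135.97245207563526
floor outer [457.4 262.9   8. ] [475.1 113.9   8. ] 150.02611332554613
tab [497.9 227.6  60. ] [507.  156.7  60. ] 71.39376948463132
box [ 707.6 -181.2   60. ] [ 651.3 -338.2   60. ] [ 494.2 -281.2   60. ] [ 546.4 -125.7   60. ] [ 599.9 -231.6   60. ] [np.float64(170.4264261544099), np.float64(166.84607165989868), np.float64(167.1589083068518), np.float64(164.01896919847056)]
box x ang -0.33976857276979655
[ 600.6 -232.3   80. ] [ 544.5 -246.8  120. ] 57.9297672554545 -2.8885558129941566
lane ang 0.11047951796557402 0.10088615300410295
can [728.2  17.6 140. ]
sd [524.2   9.2   8. ]
sd [326.6  19.9   8. ]
can2 [724.6  15.2 140. ] post scene [ 545.6 -246.   120. ]
```

Measured sizes agree with the given ones: tab 71 mm (70), hub to post 57.9 mm (58), rest angle as specified, and the can and post agree within 4 mm across both views. Next, check the IK and push.

```bash
cat >> h.py <<'E'
def down(a):
    x=np.array([np.cos(a),np.sin(a),0]);y=np.array([0,0,-1.]);q=R.from_matrix(np.c_[x,y,np.cross(x,y)]).as_quat()
    return np.array([q[3],q[0],q[1],q[2]])
LA=0.112; L=np.array([np.cos(LA),np.sin(LA),0]); DO=np.array([591,201.,0])
AX=np.array([600.3,-232,0]); P0=-2.889
def lane(x,z): return DO+L*x+np.array([0,0,z])
def post(d,z,r=58): p=P0-d; return AX+np.array([r*np.cos(p),r*np.sin(p),z])
E
python3 - <<'E'
from h import *
from rig import manip,set_gripper,kinematics,telemetry
np.set_printoptions(precision=2,suppress=True)
for s in(1,-1):
    print("push",s,kinematics.ik(lane(-128,230),down(LA+s*np.pi/2)),kinematics.ik(lane(-20,30),down(LA+s*np.pi/2)))
    for d in(0,1.05): print("dial",s,d,kinematics.ik(post(d,88),down(P0-d+s*np.pi/2)))
E
```

```text
push 1 [ 0.15  0.26  1.57 -0.    1.31 -1.53] [ 0.14  0.7   1.45 -0.    0.99 -1.54]
dial 1 0 [-0.62  0.61  1.44 -0.    1.09  0.7 ]
dial 1 1.05 [-0.53  0.6   1.46 -0.    1.08  1.84]
push -1 [ 0.15  0.26  1.57 -0.    1.31  1.61] [ 0.14  0.7   1.45 -0.    0.99  1.6 ]
dial -1 0 [-0.62  0.61  1.44 -0.    1.09 -2.44]
dial -1 1.05 [-0.53  0.6   1.46 -0.    1.08 -1.3 ]
```

```bash
python3 - <<'E'
from h import *
from rig import manip,set_gripper,telemetry,viewer
np.set_printoptions(precision=1,suppress=True)
q=down(LA-np.pi/2)
set_gripper(30)
manip.move_ptp(lane(-128,200),q); manip.line_to(lane(-128,30),v=150)
c=viewer.camera("scene");cv2.imwrite("pics/pre.png",cv2.resize(c["img"][190:370,300:480,::-1],None,fx=3,fy=3))
o=telemetry.get_obs();f0=o["wrist_force"];print(o["time"],o["tool_pos"],o["finger_gap"],f0)
x=-128;lg=[]
while x<5:
    x+=2 if x<-55 else 1
    manip.line_to(lane(x,30),v=40)
    o=telemetry.get_obs();f=(o["wrist_force"]-f0);fl=-f@L
    lg.append((x,round((o["tool_pos"]-DO)@L,1),round(float(fl),1)))
    if fl>18: break
print(lg[::4],lg[-8:],o["time"],f)
c=viewer.camera("scene");cv2.imwrite("pics/post.png",cv2.resize(c["img"][190:370,300:480,::-1],None,fx=3,fy=3))
E
```

```text
4.6833 [464.3 186.8  30.8] 29.79218161610284 [-0.1  0.1  1. ]
[(-126, np.float64(-125.7), 0.5), (-118, np.float64(-117.9), 0.4), (-110, np.float64(-109.9), 0.3), (-102, np.float64(-101.9), -0.5), (-94, np.float64(-93.7), -0.1), (-86, np.float64(-85.8), 0.4), (-78, np.float64(-77.8), -0.8), (-70, np.float64(-69.8), 0.6), (-62, np.float64(-61.8), -0.1), (-54, np.float64(-53.8), -0.4), (-50, np.float64(-49.8), 0.7), (-46, np.float64(-45.9), 0.8), (-42, np.float64(-41.9), 0.3), (-38, np.float64(-37.9), 0.3), (-34, np.float64(-34.7), 6.5)] [(-38, np.float64(-37.9), 0.3), (-37, np.float64(-36.9), 0.8), (-36, np.float64(-35.9), 0.6), (-35, np.float64(-34.9), -0.3), (-34, np.float64(-34.7), 6.5), (-33, np.float64(-34.7), 10.8), (-32, np.float64(-34.8), 16.9), (-31, np.float64(-34.8), 22.6)] 19.6833 [-22.1  -5.8  14.8]
```

View pics/post.png

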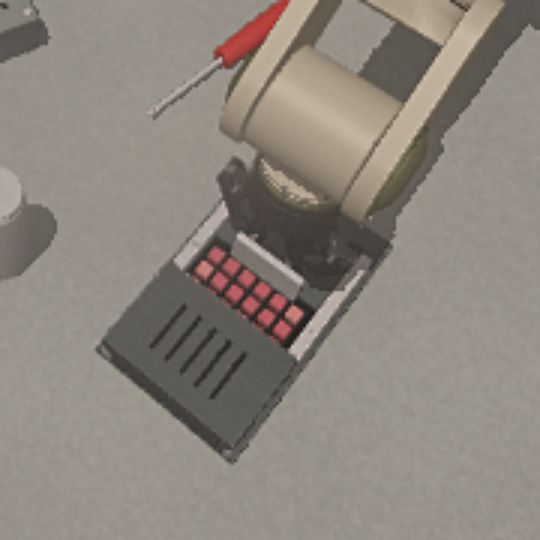

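The view shows the board pushed under the hood and the gripper behind the tab. The force rises sharply at lane x ≈ -34.8, which puts the nose at about 86 mm, inside the 75–100 mm range. I'll press harder to rule out a jam, then check from the camera.

```bash
python3 - <<'E'
from h import *
from rig import manip,set_gripper,telemetry,viewer
np.set_printoptions(precision=1,suppress=True)
for x in(-30,-29,-28,-27,-26):
    manip.line_to(lane(x,30),v=30); manip.dwell(.1)
    o=telemetry.get_obs();f=o["wrist_force"];print(x,(o["tool_pos"]-DO)@L,f,-f@L,o["tool_pos"][2])
    if -f@L>45:break
manip.dwell(.3)
manip.line_to(lane(-60,30),v=60)
manip.line_to(lane(-60,200),v=250)
manip.move_ptp(post(0,230),down(P0+np.pi/2))
set_gripper(60)
o=telemetry.get_obs();print(o["time"],o["wrist_force"],o["tool_pos"])
c=viewer.camera("top");np.save("top1.npy",c,allow_pickle=True);im=c["img"][:,:,::-1]
s=viewer.camera("scene");np.save("scene1.npy",s,allow_pickle=True)
a=cv2.resize(im[138:243,188:258],None,fx=5.5,fy=5.5,interpolation=cv2.INTER_CUBIC)
b=cv2.resize(im[145:245,335:410],None,fx=5.5,fy=5.5)
cv2.imwrite("pics/crop2.png",np.hstack([a[:550],b[:550]]))
E
```

```text
-30 -34.79100736670858 [-28.8  -6.3  19.9] 29.355260472442154 29.961230100564823
-29 -34.804634134000885 [-34.8  -8.8  24.1] 35.534916335694106 29.947330530414362
-28 -34.84258394288904 [-40.9  -9.3  28.4] 41.67160175968675 29.933177777077614
-27 -34.88342473850787 [-46.3 -11.5  32.9] 47.26613024478929 29.921286200286943
24.9917 [-0.6 -0.2 -0.9] [ 544.2 -246.3  230. ]
```

View pics/crop2.png

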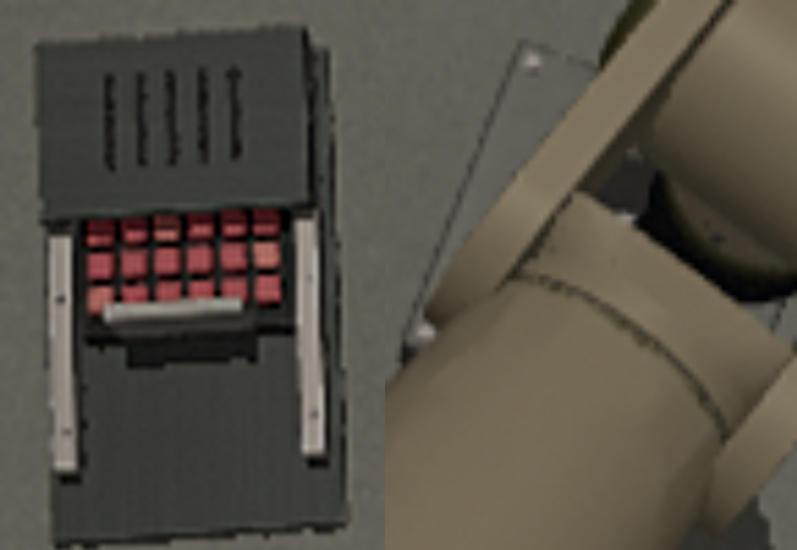

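The tab moved about 60 mm, the board sits straight, and it holds still under 47 N, so it is home. Now grip the post and check the forces.

```bash
python3 - <<'E'
from h import *
from rig import manip,set_gripper,telemetry,viewer
np.set_printoptions(precision=1,suppress=True)
t=onz(load("top1.npy"),188+104/5.5,138+322/5.5,60);t2=onz(load("top1.npy"),188+243/5.5,138+314/5.5,60)
print("tab lane x",((t+t2)/2-DO)@L)
f0=telemetry.get_obs()["wrist_force"]
manip.line_to(post(0,88),v=120)
o=telemetry.get_obs();print(o["tool_pos"],o["wrist_force"]-f0)
set_gripper(10);manip.dwell(.2)
o=telemetry.get_obs();print(o["time"],o["finger_gap"],o["tool_pos"],o["wrist_force"]-f0,o["moment"])
s=viewer.camera("scene");np.save("scene2.npy",s,allow_pickle=True)
cv2.imwrite("pics/grip.png",cv2.resize(s["img"][120:240,220:360,::-1],None,fx=4,fy=4))
E
```

```text
tab lane x -25.46467908449112
[ 544.5 -246.7   88.8] [ 0.  -0.4 -0. ]
27.1083 14.471701774081001 [ 544.3 -247.    88.4] [-0.5 -3.6  2.9] [-0.6  0.2  0. ]
```

View pics/grip.png

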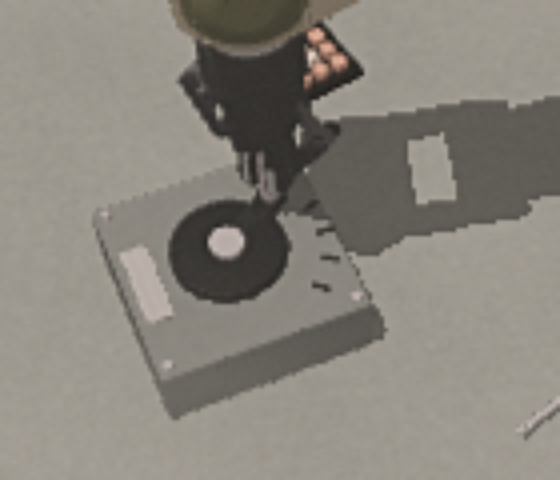

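The post is between the fingers with a gap of about 14.5 mm and low side force. Now turn it in small steps, logging tangential force.

```bash
python3 - <<'E'
from h import *
from rig import manip,set_gripper,telemetry,viewer
np.set_printoptions(precision=1,suppress=True)
for d in np.arange(0.07,1.051,0.07):
    manip.line_to(post(d,88),v=40,attitude=down(P0-d+np.pi/2))
    o=telemetry.get_obs();p=P0-d;f=o["wrist_force"];v=(o["tool_pos"]-AX)[:2]
    a=(P0-np.arctan2(v[1],v[0])+np.pi)%(2*np.pi)-np.pi
    print(round(d,2),"tool ang %.3f r %.1f"%(a,np.hypot(*v)),"Ft %.1f Fr %.1f"%(f@[-np.sin(p),np.cos(p),0],f@[np.cos(p),np.sin(p),0]),"gap %.1f"%o["finger_gap"])
print(o["time"])
s=viewer.camera("scene");np.save("scene3.npy",s,allow_pickle=True)
cv2.imwrite("pics/turn.png",cv2.resize(s["img"][120:240,220:360,::-1],None,fx=4,fy=4))
E
```

```text
0.07 tool ang 0.064 r 58.0 Ft 3.7 Fr 2.6 gap 13.9
0.14 tool ang 0.135 r 58.0 Ft 3.2 Fr 2.2 gap 14.0
0.21 tool ang 0.207 r 58.0 Ft 3.7 Fr 3.2 gap 14.0
0.28 tool ang 0.280 r 58.0 Ft 1.9 Fr 2.9 gap 14.1
0.35 tool ang 0.343 r 58.0 Ft 5.2 Fr 2.1 gap 14.2
0.42 tool ang 0.411 r 58.0 Ft 5.5 Fr 1.7 gap 14.4
0.49 tool ang 0.483 r 58.0 Ft 5.9 Fr 1.2 gap 14.4
0.56 tool ang 0.555 r 58.0 Ft 5.1 Fr 2.1 gap 14.4
0.63 tool ang 0.628 r 58.0 Ft 4.0 Fr 1.7 gap 14.5
0.7 tool ang 0.691 r 57.9 Ft 7.0 Fr 1.3 gap 14.1
0.77 tool ang 0.760 r 57.9 Ft 7.3 Fr 0.4 gap 14.4
0.84 tool ang 0.831 r 57.9 Ft 5.7 Fr 0.5 gap 14.1
0.91 tool ang 0.902 r 57.9 Ft 5.7 Fr -0.3 gap 14.1
0.98 tool ang 0.975 r 57.9 Ft 5.3 Fr -0.9 gap 14.4
1.05 tool ang 1.038 r 57.8 Ft 7.4 Fr -0.7 gap 14.6
30.9083
```

View pics/turn.png

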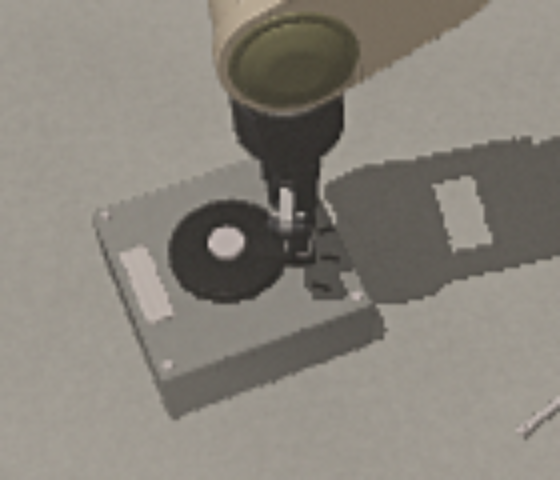

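```bash
python3 - <<'E'
from h import *
s=load("scene3.npy");s1=load("scene1.npy");s0=load("scene0.npy")
for p in((312,205),(325,230),(330,258),(320,287)):
    w=onz(s,220+p[0]/4,120+p[1]/4,60);v=(w-AX)[:2];print("mark dial angle",(P0-np.arctan2(v[1],v[0])+np.pi)%(2*np.pi)-np.pi,np.hypot(*v))
for p in((285,262),(312,264)):
    w=onz(s,220+p[0]/4,120+p[1]/4,74);v=(w-AX)[:2];print("arm end",(P0-np.arctan2(v[1],v[0])+np.pi)%(2*np.pi)-np.pi,np.hypot(*v))
print("dock diff home->now",np.abs(s["img"][235:345,330:435].astype(int)-s1["img"][235:345,330:435]).max(2).__gt__(40).sum())
for n,(a,b,c,d) in dict(can=(240,290,280,325),sd=(185,235,345,402),spare=(115,150,275,315)).items(): print(n,(np.abs(s1["img"][a:b,c:d].astype(int)-s0["img"][a:b,c:d]).max(2)>40).sum(),(np.abs(s["img"][a:b,c:d].astype(int)-s0["img"][a:b,c:d]).max(2)>40).sum())
w=s["img"];cv2.imwrite("pics/z.png",cv2.resize(w[160:200,265:320,::-1],None,fx=12,fy=12,interpolation=cv2.INTER_CUBIC))
E
```

```text
mark dial angle 0.32612840148014666 81.16109548222613
mark dial angle 0.6618971563430573 78.70354800730199
mark dial angle 1.0084932326953329 78.74128939339734
mark dial angle 1.367441105772798 76.88900141131121
arm end 1.3004222924547637 47.774774990413015
arm end 1.2393752051623466 68.04613446403906
dock diff home->now 0
can 0 0
sd 0 15
spare 401 848
```

View pics/z.png

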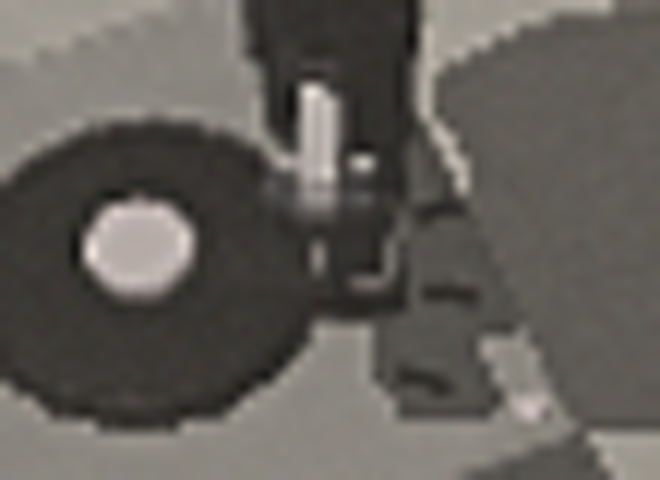

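The marks give 1.01 rad for the third click in my frame. With the tool at 1.038, that puts the dial at about 1.05–1.08. The detent force crosses the bare spring curve near 1.03, which agrees. The dock image has not changed since the board went home. I'll confirm the hold is steady and hand in.

```bash
python3 - <<'E'
from h import *
from rig import manip,telemetry,viewer,job
np.set_printoptions(precision=1,suppress=True)
manip.dwell(.5);o=telemetry.get_obs();print(o["time"],o["tool_pos"],o["wrist_force"],o["finger_gap"])
c=viewer.camera("top");cv2.imwrite("pics/end.png",c["img"][:,:,::-1])
c0=load("top0.npy")
for n,(a,b,cc,d) in dict(can=(118,145,272,300),sd=(212,292,274,294),spare=(250,290,408,458)).items(): print(n,(np.abs(c["img"][a:b,cc:d].astype(int)-c0["img"][a:b,cc:d]).max(2)>40).sum())
job.finish_job()
E
```

```text
31.4583 [ 559.4 -191.1   88.3] [-4.4 -4.6  5.4] 14.052762602860714
can 0
sd 374
spare 0
the job is handed in; nothing more can be done
```

View pics/end.png

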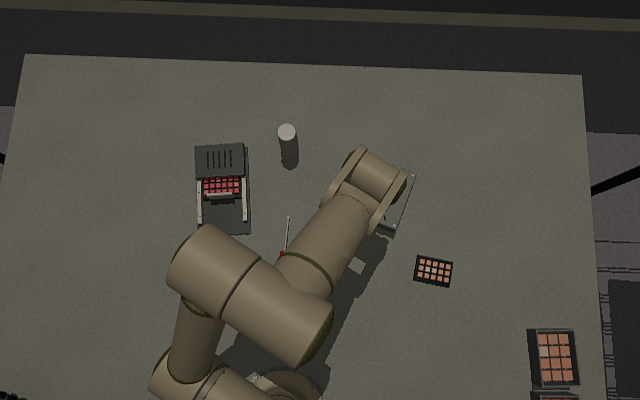

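The job is handed in at about 31.5 s of the 56 s allowed. The board is home, and the gripper is still holding the dial at its third click. No verdict was reported, so this rests on my own checks.

- **Board:** I pushed it about 60 mm until it hit a solid stop. It did not move further under 47 N, and the nose sits at about 84–86 mm along the dock, inside the 75–100 mm range. I felt almost no sliding friction on the way in, although 1–5 N was expected. While I pressed on the stop there was also an upward force of up to 33 N on the tool, which I take to be arm compliance. The dock looked the same in the scene camera before and after the dial was turned.
- **Dial:** I gripped the post and turned it over three bumps, ending at a tool angle of 1.04 rad. It is held with about 6–7 N against the spring, close to the 7 N expected. The box marks and the bump forces suggest my angle reads 0.02–0.04 rad low, so the dial is probably at 1.05–1.08 rad. A rough reading from the edge of the dial's arm gave 1.24 rad. I put this down to reading its side edge at an uncertain height, not its centre line.
- **Objects to leave alone:** the can and the spare board are unchanged in the last top view. Two image checks showed differences I put down to the arm:
  - **Screwdriver:** the arm hides part of it in the last top view, but its visible shaft is where it was. The scene camera showed only 15 changed pixels there.
  - **Spare board:** the scene-camera comparison showed changes there too, where the arm and its shadow cover that area.

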